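# Stack two spacer rings on the arbor, wide one first

## Task

Thread the two loose steel spacer rings onto the upright arbor in order of size: first the wide ring, down onto the arbor's shoulder, then the narrow ring flat on top of it. Lower each ring over the pin rather than dropping it, let both go, and leave the solder reel where it is.

Things in the scene. Friction and masses are not known exactly. Their poses are not given: they have to be found in the camera images.
- arbor: fixed upright steel arbor. Origin: centre of its underside on the bench, z up along the pin. Dark round foot 80 mm diameter, 14 mm high; on it a shoulder 46 mm diameter, its flat top at 30 mm; from there a pin 18 mm diameter, straight to 70 mm, then tapering to a 6 mm tip at 84 mm (heights above the bench). A ring on the shoulder has its origin at 30 mm, the next one on top at 50 mm.
- wide_spacer: the wide spacer: loose plain steel ring lying flat, outside 60 mm, bore 30 mm, 20 mm thick (wall 15 mm), about 0.3 kg. Origin: centre of its underside, z along its axis. May change places with the narrow one.
- narrow_spacer: the narrow spacer: loose plain steel ring lying flat, outside 42 mm, bore 30 mm, 20 mm thick (wall 6 mm), about 0.1 kg. Origin: centre of its underside, z along its axis.
- solder_reel: bystander: loose blue reel of solder lying flat, 60 mm diameter, 24 mm high; origin at the centre of its underside. To be left where it is.
Not all that is in view belongs to the job. What is shaped like the wide_spacer but purple is not meant.

How it is judged:
By the outcome, as a careful person would: the job done as asked, in the order asked, and still so for the second after the job is handed in, with the robot touching nothing.
It also fails if it takes over 56 s, if anything falls off the work surface, if the arm or the gripper's body presses on something with over 40 N, if the wrist force passes 120 N, or if a joint passes its speed limit or range.

## Robot

A 7-joint arm with a two-finger parallel gripper is mounted at the origin on a cart in front of the work surface, level with it; the furniture and walls round the work are solid. World frame = base frame: x ahead of the robot, y to its left, z up, the work surface at z = 0. Lengths are in mm, angles in rad, forces in N, time in s.
With the tool pointing down it reaches from about 400 to 875 mm from the base axis. Payload 6.5 kg.
Tool frame: the origin (TCP) lies at the very end of the fingers, on their centre line; the grasp point (between the pads) lies 19 mm behind it; z points along the fingers, y is the line along which they close (so a half turn about z gives the same grasp; the last joint's range is limited). The gripper opens to 88 mm and grips with 3 to 60 N. Pads are 18 mm wide; open, the fingers measure 123 mm over their backs; the gripper's body (75 mm by 187 mm) begins 45 mm behind the grasp point.
Start: joints at [-1.368, 0.536, -0.004, 1.538, 0.003, 1.067, -0.071], TCP at [172.619, 626.652, 238.716] pointing down, gripper open.
Joint ranges: [-2.7, 2.7], [-0.37, 2.16], [-1.27, 1.26], [0.24, 2.4], [-1.31, 4.45], [0.19, 1.91], [-2.76, 2.76]. Speed limits (rad/s): [2.39, 2.39, 3.14, 3.14, 3.14, 3.14, 3.14].

## Interface

Orientations are given as a unit quaternion [w, x, y, z].
In Python, from cell import r gives the robot as it stands.
- The arm moves only by the tool servo_tool, never from a script. Its argument "increments" is a list that holds one entry, the list of rows, each a list of 6 numbers: the shift along the tool's x, y, z each as a share of 5 cm, from -1 to 1, then the turn, a rotation vector about the tool's x, y, z each as a share of 0.12 rad, from -1 to 1. In form: [[[dx, dy, dz, wx, wy, wz], ...]]. A call has 1 to 12 rows; each row shifts and turns the commanded pose from where the row before left it, along the tool's axes as they then stand; what a row does not reach is not made up. A row lasts 1/12 s, in which the tool goes at most 41.7 mm and 7.16 degrees, less where a joint would pass 70% of its speed; a pose out of reach is approached as far as the arm can. A call with a number of a shift or a turn outside -1 to 1 is refused whole. A call with a gripper value outside its range is refused whole. "hand" is the opening, from -1 (shut) to 1 (fully open), set as the call begins (left out, the last holds). The fingers move at their own pace and stop on an object; "force" is the grip in N (left out, the last holds). Time passes only in rows, so rows that do not move let the fingers close. It gives the time, the measured TCP pose, the force, the opening and the grip force at its end, in the units of the state.
- r.state(): the state, without advancing time (a new reading comes with each control period).
- r.camera(name): name is "scene" or "top" or "wrist"; returns the picture (400x640x3 uint8, red, green, blue); there is no depth.
- r.get_calibration(name): a dict with "fx", "fy", "cx", "cy" (pixels), "rvec" (rotation vector, rad) and "tvec" (3), from world to camera coordinates, as OpenCV has them; the wrist camera has in their place "mount" (4x4, takes a point from camera to tool coordinates, whose origin is the TCP and whose axes are the flange's). Camera axes: x right, y down, z forward; pixel columns grow to the right and rows downward; lengths in mm; the calibration is good to about 2 mm. A picture is of the moment at which its call begins: read the wrist's pose just before it. get_calibration takes no time and is no camera call.
- r.job_done(): hands the job in; it is judged then, once.
The state is a dict: "time": time; "joints": joint angles; "qvel": joint speeds; "joint_efforts": joint torques, N m; "position": TCP position; "tcp_rot": TCP orientation; "force": force on the tool from outside, world axes, zero at the start; "wrist_torque": the same for the moment, N m; "width": opening from 0.0 (shut) to 1.0 (fully open); "gripper_force": force on a finger pad.
Only numpy, scipy, OpenCV 4.12 (cv2) and the standard library are available. Lean on these libraries where they do the work, as an engineer would, in place of code of your own. Each camera call takes 0.05 s, during which the arm holds its last target. There are 200 camera calls.

## Working session

There is one attempt and no reset: what is moved stays moved. The work goes in short steps, Python scripts to look and compute and a tool call to move; the robot and the scene stay as the last step left them, time stands still between calls to the robot, and variables do not carry over. Pictures are saved under pics/ and viewed, at most 10 in all, crops included, and the job is handed in when it is done.

Besides the shell and the picture viewer there is one more tool, called after ">>>" as name([rows], argument=value, ...), one row to a line, values as JSON. servo_tool: Moves the arm, as the interface text tells. Its arguments: {"type":"object","properties":{"increments":{"type":"array","items":{"type":"array","items":{"type":"array","items":{"type":"number"}}}},"hand":{"type":"number"},"force":{"type":"number"}},"required":["increments"]}

```bash
mkdir -p pics; ls; python3 - <<'E'
from cell import r
import cv2
for n in ("scene","top"):
    cv2.imwrite(f"pics/{n}0.png",r.camera(n)[:,:,::-1])
    print(n,r.get_calibration(n))
print(r.get_calibration("wrist"))
print(r.state())
E
```

```text
pics
scene {'fx': 399.5141886420666, 'fy': 399.5141886420666, 'cx': 320.4036534302313, 'cy': 199.52918950262256, 'rvec': array([ 2.12170539, -0.68771572,  0.31237646]), 'tvec': array([-520.6159243 ,  165.6856263 ,  719.60034611])}
top {'fx': 442.6339116722104, 'fy': 442.6339116722104, 'cx': 319.3630798990899, 'cy': 205.7491566817974, 'rvec': array([ 2.18782321, -2.20277126,  0.18994385]), 'tvec': array([-126.53022139,  579.54073799,  880.39992907])}
{'fx': 275.7773423759043, 'fy': 275.7773423759043, 'cx': 318.55594483918355, 'cy': 202.12299433509125, 'mount': array([[ 2.50000026e-04, -9.66779797e-01, -2.55610568e-01,
         6.49956540e+01],
       [ 9.99999602e-01,  2.26904727e-05,  8.92229293e-04,
         1.78131381e-01],
       [-8.56789330e-04, -2.55610689e-01,  9.66779417e-01,
        -1.45766420e+02],
       [ 0.00000000e+00,  0.00000000e+00,  0.00000000e+00,
         1.00000000e+00]])}
{'time': 0.1, 'joints': array([-1.36818118,  0.53710694, -0.00441577,  1.53874604,  0.00261062,
        1.0673263 , -0.07120386]), 'qvel': array([ 9.72492855e-04, -6.58262566e-04,  1.67297793e-05,  3.65000032e-04,
        3.38487909e-04, -4.50510310e-04,  6.11416275e-05]), 'joint_efforts': array([ 1.12717509e-03, -5.72079349e+01,  9.93092805e-01, -2.52229518e+01,
       -5.62207040e-02,  1.33791266e-02,  6.37144285e-05]), 'position': array([172.51524346, 626.1150207 , 237.92723637]), 'tcp_rot': array([-3.72580061e-05,  1.33976811e-01,  9.90984152e-01, -7.89685389e-04]), 'force': array([1.0925401 , 0.43697514, 0.00422096]), 'wrist_torque': array([-0.02951413, -0.00169996, -0.00784319]), 'gripper_force': 0.0, 'width': 0.9988037089544436}
```

View pics/top0.png

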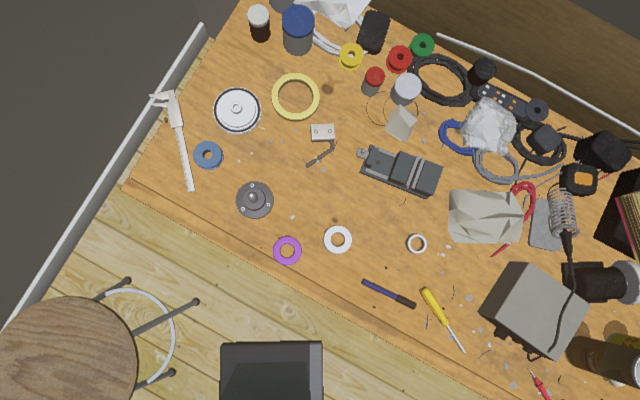

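View pics/scene0.png

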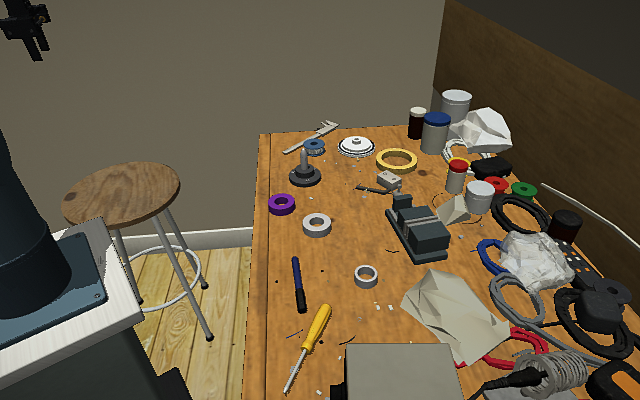

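The top view shows the arbor at about (254,199), the wide ring at (338,240), the narrow ring at (416,243), the purple decoy at (287,250) and the reel at (207,154). The scene view agrees: arbor (304,165), wide ring (317,225), narrow ring (366,277).

```bash
cat > h.py <<'E'
import numpy as np, cv2
from scipy.spatial.transform import Rotation as R
from cell import r
def ray(name,px,z,st=None):
    c=r.get_calibration(name); d=np.array([(px[0]-c['cx'])/c['fx'],(px[1]-c['cy'])/c['fy'],1])
    if name=="wrist":
        m=c['mount']; q=st['tcp_rot']; A=R.from_quat(q,scalar_first=True).as_matrix()
        o=A@m[:3,3]+st['position']; d=A@m[:3,:3]@d
    else:
        A=cv2.Rodrigues(c['rvec'])[0].T; o=-A@c['tvec']; d=A@d
    return o+d*(z-o[2])/d[2]
def pix(name,p,st=None):
    c=r.get_calibration(name)
    if name=="wrist":
        m=c['mount']; A=R.from_quat(st['tcp_rot'],scalar_first=True).as_matrix()
        p=m[:3,:3].T@(A.T@(np.array(p)-st['position'])-m[:3,3])
    else: p=cv2.Rodrigues(c['rvec'])[0]@np.array(p)+c['tvec']
    return np.array([c['fx']*p[0]/p[2]+c['cx'],c['fy']*p[1]/p[2]+c['cy']])
def go(st,p,yaw=None):
    """remaining move to world TCP p, tool y along yaw: in tool axes, in shares"""
    A=R.from_quat(st['tcp_rot'],scalar_first=True)
    d=A.inv().apply(np.array(p)-st['position'])/50
    if yaw is None: return d
    y=np.array([np.cos(yaw),np.sin(yaw),0]); cur=A.as_matrix()[:,1]
    if y@cur<0:y=-y
    z=np.array([0,0,-1.]); B=np.c_[np.cross(y,z),y,z]
    return d,(A.inv()*R.from_matrix(B)).as_rotvec()/.12
def holes(img,cx,cy,w=28,thr=None):
    g=cv2.cvtColor(img,cv2.COLOR_RGB2HSV)[cy-w:cy+w,cx-w:cx+w]
    return g
E
python3 - <<'E'
from h import *
i=r.camera("top"); hsv=cv2.cvtColor(i,cv2.COLOR_RGB2HSV)
m=((hsv[...,1]<60)&(hsv[...,2]>110)).astype(np.uint8)
for n,(x,y) in dict(wide=(338,240),narrow=(416,243)).items():
    w=np.zeros_like(m); w[y-20:y+20,x-20:x+20]=m[y-20:y+20,x-20:x+20]
    cs,h=cv2.findContours(w,cv2.RETR_CCOMP,cv2.CHAIN_APPROX_NONE)
    for k,c in enumerate(cs):
        if len(c)>15:
            e=cv2.fitEllipse(c); print(n,'hole' if h[0][k][3]>=0 else 'outer',np.round(e[0],1),np.round(e[1],1),ray("top",e[0],20).round(1))
for p,z in (((254,199),14),((287,250),20),((207,154),24),((253,197),84),((254,195),84)): print(p,ray("top",p,z).round(1))
c=r.get_calibration("top"); print("cam",(-cv2.Rodrigues(c['rvec'])[0].T@c['tvec']).round())
cv2.imwrite("pics/top1.png",cv2.resize(i[130:280,180:440,::-1],None,fx=3,fy=3,interpolation=cv2.INTER_CUBIC))
E
```

```text
wide outer [337.1 239.2] [28.1 28.2] [ 509.8 -168.1   20. ]
wide hole [337.1 239. ] [14.2 14.4] [ 510.1 -168.    20. ]
narrow outer [416.8 243.5] [18.9 19.5] [ 499.3 -337.2   20. ]
narrow hole [416.8 243.5] [14.  14.6] [ 499.4 -337.2   20. ]
(254, 199) [595.7   5.7  14. ]
(287, 250) [488.3 -63.3  20. ]
(207, 154) [689.4 102.8  24. ]
(253, 197) [590.9   1.8  84. ]
(254, 195) [ 5.949e+02 -1.000e-01  8.400e+01]
cam [480. -71. 944.]
```

View pics/top1.png

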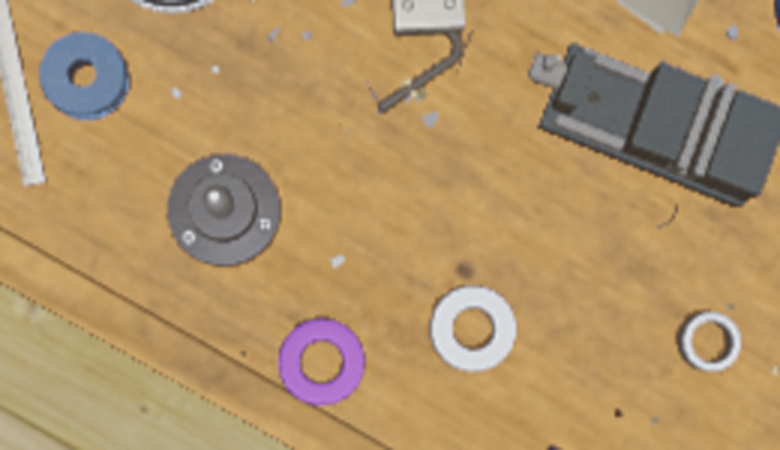

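The crop confirms the layout. The arbor foot centre is at about (254.7,200) in full-frame pixels, and nothing is near either ring along world x. I'll swing round on an arc so the tool y axis ends up along world x, above the arbor.

>>> servo_tool([
  [[-0.78,0,0,0,0,0.493],[-0.78,0,0,0,0,0.493],[-0.78,0,0,0,0,0.493],[-0.78,0,0,0,0,0.493],[-0.78,0,0,0,0,0.493],[-0.78,0,0,0,0,0.493],[-0.78,0,0,0,0,0.493],[-0.78,0,0,0,0,0.493],[-0.78,0,0,0,0,0.493],[-0.78,0,0,0,0,0.493],[-0.78,0,0,0,0,0.493]],
])

```text
time: 1.07
position: [529.9, 399.7, 238.4]
tcp_rot: [-0.0, 0.445, 0.896, -0.0]
force: [1.1, 0.3, -0.1]
width: 1.001
gripper_force: 0.0
```

>>> servo_tool([
  [[-0.78,0,0,0,0,0.493],[-0.78,0,0,0,0,0.493],[-0.78,0,0,0,0,0.493],[-0.78,0,0,0,0,0.493],[-0.78,0,0,0,0,0.493],[-0.78,0,0,0,0,0.493],[-0.78,0,0,0,0,0.493],[-0.78,0,0,0,0,0.493],[-0.78,0,0,0,0,0.493],[-0.78,0,0,0,0,0.493],[-0.78,0,0,0,0,0.493],[0,0,0,0,0,0]],
])

```text
time: 2.07
position: [675.0, -6.1, 239.0]
tcp_rot: [0.003, 0.712, 0.702, -0.002]
force: [0.2, -2.0, 0.6]
width: 0.999
gripper_force: 0.0
```

```bash
python3 - <<'E'
from h import *
st=r.state(); i=r.camera("wrist"); cv2.imwrite("pics/w0.png",i[:,:,::-1])
print(st['time'],st['position'],st['tcp_rot'],st['joints'].round(2),go(st,(510,-168,160),0),[pix("wrist",p,st).round() for p in((592.5,3.5,14),(592.5,3.5,30),(592.5,3.5,84))])
E
```

```text
2.0667 [675.01405425  -6.06479415 239.02062192] [ 0.002565    0.71214807  0.70202023 -0.00247734] [-0.34  0.61  0.43  1.48 -0.26  1.11  0.12] (array([-3.27429112, -3.25383435,  1.60322885]), array([ 0.00103306,  0.05942523, -0.11935901])) [array([257., 172.]), array([254., 174.]), array([243., 182.])]
```

View pics/w0.png

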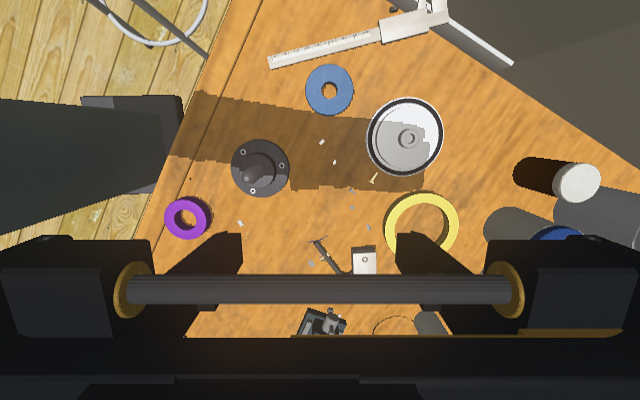

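The wrist view has the arbor foot centred at about (260,168) and the tip at (248,175), a few pixels from the prediction. I'll refine that later from close by. Next I go over the wide ring.

>>> servo_tool([
  [[-0.468,-0.465,0.229,0,0.0085,-0.017],[-0.468,-0.465,0.229,0,0.0085,-0.017],[-0.468,-0.465,0.229,0,0.0085,-0.017],[-0.468,-0.465,0.229,0,0.0085,-0.017],[-0.468,-0.465,0.229,0,0.0085,-0.017],[-0.468,-0.465,0.229,0,0.0085,-0.017],[-0.468,-0.465,0.229,0,0.0085,-0.017],[0,0,0,0,0,0],[0,0,0,0,0,0],[0,0,0,0,0,0]],
])

```text
time: 2.95
position: [514.7, -157.3, 158.2]
tcp_rot: [-0.003, 0.701, 0.713, 0.003]
force: [-0.5, 0.1, -0.1]
width: 0.998
gripper_force: 0.0
```

```bash
cat >> h.py <<'E'
def rings(st,i,z,lo=110,maxS=60):
    hsv=cv2.cvtColor(i,cv2.COLOR_RGB2HSV)
    m=((hsv[...,1]<maxS)&(hsv[...,2]>lo)).astype(np.uint8)
    cs,h=cv2.findContours(m,cv2.RETR_CCOMP,cv2.CHAIN_APPROX_NONE)
    for k,c in enumerate(cs):
        if len(c)>40 and cv2.contourArea(c)>300:
            e=cv2.fitEllipse(cv2.convexHull(c)); f=cv2.contourArea(c)/(np.pi*e[1][0]*e[1][1]/4)
            if e[1][0]/e[1][1]>.7 and f>.85: print('hole' if h[0][k][3]>=0 else 'outer',np.round(e[0],1),np.round(e[1],1),round(f,2),ray("wrist",e[0],z,st).round(1))
E
python3 - <<'E'
from h import *
st=r.state(); i=r.camera("wrist"); cv2.imwrite("pics/w1.png",i[:,:,::-1])
print(st['time'],st['position'],st['tcp_rot'],st['joints'].round(2),go(st,(510,-168,160),0),pix("wrist",(510,-168,20),st))
rings(st,i,20)
E
```

```text
2.95 [ 514.74638968 -157.25642146  158.22469805] [-0.0025541   0.70123116  0.71292267  0.00309908] [-0.1   0.48  0.41  1.92 -0.27  0.8   0.48] (array([-0.21298192, -0.09843702, -0.03729093]), array([ 0.0064227 , -0.06662436,  0.13778776])) [313.37489852 204.2734225 ]
outer [313.4 202.8] [53.2 54.8] 0.97 [ 510.  -166.4   20. ]
hole [313.5 203.1] [28.4 30.1] 0.96 [ 510.1 -166.7   20. ]
```

View pics/w1.png

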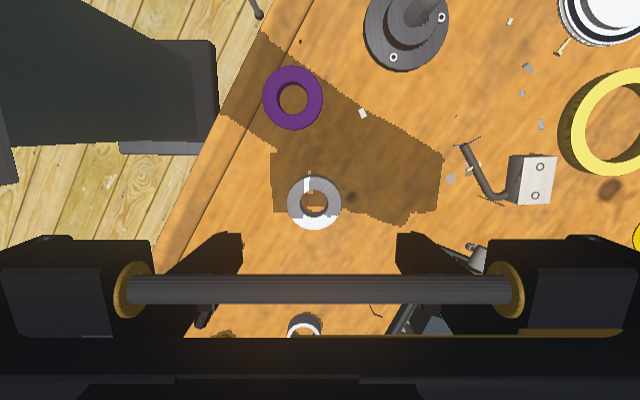

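The wide ring is at (313,203) in the wrist view, which gives (510,-167) and agrees with the top camera. I'll centre on it and descend.

>>> servo_tool([
  [[-0.1,-0.05,0.1,0,-0.033,0.069],[-0.1,-0.05,0.1,0,-0.033,0.069],[0,0,0.5,0,0,0],[0,0,0.5,0,0,0],[0,0,0.5,0,0,0],[0,0,0.5,0,0,0],[0,0,0.3,0,0,0],[0,0,0.2,0,0,0],[0,0,0,0,0,0],[0,0,0,0,0,0],[0,0,0,0,0,0]],
])

```text
time: 3.92
position: [509.6, -169.1, 23.9]
tcp_rot: [0.001, 0.708, 0.706, 0.0]
force: [-0.3, -0.6, 0.4]
width: 0.995
gripper_force: 0.0
```

```bash
python3 - <<'E'
from h import *
st=r.state()
print(st['position'],go(st,(510,-167,4),0))
E
```

```text
[ 509.63473363 -169.11753255   23.85480604] (array([0.04289362, 0.00665071, 0.39704934]), array([ 0.01208949,  0.01112529, -0.01536079]))
```

>>> servo_tool([
  [[0.04,0.01,0.1,0,0,0],[0,0,0.1,0,0,0],[0,0,0.1,0,0,0],[0,0,0.1,0,0,0],[0,0,0,0,0,0],[0,0,0,0,0,0]],
])

```text
time: 4.42
position: [509.1, -166.8, 2.7]
tcp_rot: [-0.0, 0.708, 0.706, -0.0]
force: [-0.2, -0.2, -0.7]
width: 0.999
gripper_force: 0.0
```

>>> servo_tool([
  [[0,0,0,0,0,0],[0,0,0,0,0,0],[0,0,0,0,0,0],[0,0,0,0,0,0],[0,0,0,0,0,0],[0,0,0,0,0,0],[0,0,0,0,0,0],[0,0,0,0,0,0],[0,0,0,0,0,0],[0,0,0,0,0,0]],
], hand=-1, force=30)

```text
time: 5.25
position: [509.6, -166.9, 3.1]
tcp_rot: [0.0, 0.708, 0.706, -0.0]
force: [1.7, 0.1, 1.6]
width: 0.671
gripper_force: 30.0
```

Width reads 0.67 × 88 ≈ 59 mm, so the wide ring is held. I'll lift and stop short of the arbor to measure it.

>>> servo_tool([
  [[0,0,-0.25,0,0,0],[0,0,-0.45,0,0,0],[0,0,-0.6,0,0,0],[0,0,-0.6,0,0,0],[0,0,-0.5,0,0,0],[0.32,0.27,-0.1,0,0,0],[0.5,0.42,0,0,0,0],[0.5,0.42,0,0,0,0],[0.4,0.34,0,0,0,0],[0.22,0.2,0,0,0,0],[0,0,0,0,0,0],[0,0,0,0,0,0]],
])

```text
time: 6.25
position: [591.4, -69.9, 127.8]
tcp_rot: [-0.0, 0.707, 0.707, -0.001]
force: [-0.7, -0.8, -3.0]
width: 0.67
gripper_force: 30.0
```

>>> servo_tool([
  [[0,0,0,0,0,0],[0,0,0,0,0,0]],
])

```text
time: 6.42
position: [590.8, -71.9, 127.9]
tcp_rot: [0.0, 0.709, 0.706, -0.001]
force: [-0.4, 0.3, -3.1]
width: 0.674
gripper_force: 30.0
```

```bash
python3 - <<'E'
from h import *
st=r.state(); i=r.camera("wrist"); cv2.imwrite("pics/w2.png",i[:,:,::-1])
print(st['time'],st['position'],st['tcp_rot'],st['force'],st['width'],go(st,(592.5,3.5,125),0))
for p in((592.5,3.5,14),(592.5,3.5,30),(592.5,3.5,84)): print(pix("wrist",p,st).round(1))
E
```

```text
6.4167 [590.77853582 -71.92860844 127.94587408] [ 1.95860354e-04  7.08685471e-01  7.05523761e-01 -1.04275459e-03] [-0.3601563   0.29208883 -3.0690608 ] 0.6744847723871439 (array([1.50881204, 0.02775236, 0.05623751]), array([-0.00998075,  0.01459723, -0.03726114]))
[319.7 117.8]
[319.8 117. ]
[320.  113.6]
```

View pics/w2.png

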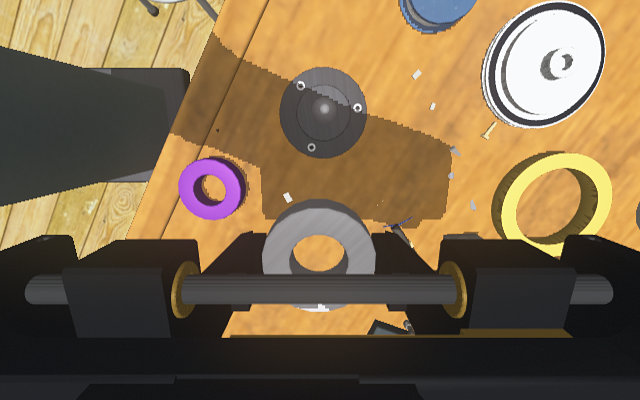

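The ring is held level. The arbor foot spans about 279–367 × 67–158, centred at (323.3,112.5), with the tip near (324.5,109).

```bash
python3 - <<'E'
from h import *
st=r.state()
print("foot",ray("wrist",(323.3,112.5),14,st).round(1),"tip",ray("wrist",(324.5,108.5),84,st).round(1))
p=st['position']
for z in(20,0): print("ring held, centre expected at",pix("wrist",p+[0,0,-3+z],st).round(1))
# project predicted foot circle & held ring circles for comparison of extents
a=np.linspace(0,2*np.pi,73)
def ext(c,rad,z):
    q=np.array([pix("wrist",(c[0]+rad*np.cos(t),c[1]+rad*np.sin(t),z),st) for t in a]); return q.min(0).round(1),q.max(0).round(1)
print("bore top",ext(p,15,p[2]+17),"outer top",ext(p,30,p[2]+17))
for c in((592.5,3.5),(594,8),(595,8)): print(c,ext(c,40,14))
i=r.camera("top"); cs=[(592.5,3.5),(594,7)]
for c in cs:
    q=[pix("top",(c[0]+40*np.cos(t),c[1]+40*np.sin(t),14)) for t in a]; print("top foot ext",np.min(q,0).round(1),np.max(q,0).round(1))
# pin tip triangulation: top tip px & wrist tip px
E
```

```text
foot [596.    8.3  14. ] tip [595.7   7.   84. ]
ring held, centre expected at [317.4 261.8]
ring held, centre expected at [317.6 245.8]
bore top (array([288.2, 234.4]), array([346.7, 287.8])) outer top (array([258.8, 205.4]), array([376.1, 312.4]))
(592.5, 3.5) (array([275.1,  69.7]), array([363.8, 162.6]))
(594, 8) (array([276.5,  64. ]), array([365.7, 157.8]))
(595, 8) (array([277.6,  64. ]), array([366.8, 157.8]))
top foot ext [235.8 181.7] [274.1 219.5]
top foot ext [234.1 181. ] [272.5 218.8]
```

The wrist view puts the arbor at (595.9,7.7) and the top camera at about (594,5). I'll take (595.2,6.8), given the ±6 mm clearance, hover above the tip and look through the bore.

>>> servo_tool([
  [[0.2,0.02,0,0,0,-0.01],[0.3,0.02,0,0,0,-0.01],[0.4,0.02,0,0,0,-0.01],[0.4,0.02,0,0,0,0],[0.27,0.01,0,0,0,0],[0,0,0.2,0,0,0],[0,0,0.2,0,0,0],[0,0,0,0,0,0],[0,0,0,0,0,0],[0,0,0,0,0,0],[0,0,0,0,0,0],[0,0,0,0,0,0]],
])

```text
time: 7.52
position: [596.8, 8.0, 108.2]
tcp_rot: [0.001, 0.707, 0.707, -0.0]
force: [-0.0, 0.4, -3.1]
width: 0.673
gripper_force: 30.0
```

```bash
python3 - <<'E'
from h import *
st=r.state(); i=r.camera("wrist"); t=r.camera("top"); 
a=cv2.resize(i[180:330,220:420,::-1],None,fx=3,fy=3,interpolation=cv2.INTER_CUBIC)
cv2.imwrite("pics/w3.png",a)
print(st['time'],st['position'],st['tcp_rot'],st['force'],st['width'],go(st,(595.2,6.8,100),0))
print("tip px if at (595.2,6.8)",(pix("wrist",(595.2,6.8,84),st)-[220,180])*3, "bore bottom/top", (pix("wrist",st['position']-[0,0,3],st)-[220,180])*3,(pix("wrist",st['position']+[0,0,17],st)-[220,180])*3)
E
```

```text
7.5167 [596.80844787   7.96646335 108.23525482] [ 5.72705886e-04  7.06795733e-01  7.07417455e-01 -8.71396452e-05] [-0.04623624  0.44001415 -3.14726946] 0.6725835357121714 (array([-0.02314723, -0.03230249,  0.16470465]), array([0.00572245, 0.00777635, 0.00732707]))
tip px if at (595.2,6.8) [285.79056069 162.66466413] bore bottom/top [292.82321864 197.38718132] [292.45528999 245.3371269 ]
```

View pics/w3.png

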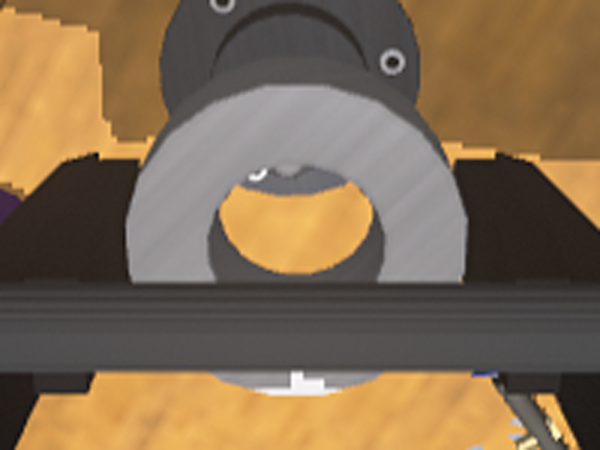

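Through the bore, the pin tip shows at crop (292,165) and the bore is centred at x 296. The arbor is therefore at about (596,6.5), within 2 mm of the ring's axis. I'll lower in steps.

>>> servo_tool([
  [[-0.028,-0.016,0,0,0,0],[0,0,0.1,0,0,0],[0,0,0.15,0,0,0],[0,0,0.15,0,0,0],[0,0,0.15,0,0,0],[0,0,0.15,0,0,0],[0,0,0,0,0,0],[0,0,0,0,0,0]],
])

```text
time: 8.28
position: [595.3, 7.2, 72.1]
tcp_rot: [-0.0, 0.706, 0.708, -0.001]
force: [-0.6, -0.4, -3.8]
width: 0.672
gripper_force: 30.0
```

>>> servo_tool([
  [[0,0,0.1,0,0,0],[0,0,0.15,0,0,0],[0,0,0.15,0,0,0],[0,0,0.15,0,0,0],[0,0,0.1,0,0,0],[0,0,0,0,0,0],[0,0,0,0,0,0]],
])

```text
time: 8.87
position: [595.4, 7.1, 39.9]
tcp_rot: [0.0, 0.706, 0.708, -0.001]
force: [0.1, -0.4, -3.3]
width: 0.668
gripper_force: 30.0
```

>>> servo_tool([
  [[0,0,0.04,0,0,0],[0,0,0.04,0,0,0],[0,0,0,0,0,0],[0,0,0,0,0,0]],
])

```text
time: 9.2
position: [595.7, 7.2, 36.4]
tcp_rot: [0.0, 0.706, 0.708, -0.0]
force: [-0.2, 0.2, -2.9]
width: 0.675
gripper_force: 30.0
```

>>> servo_tool([
  [[0,0,0.03,0,0,0],[0,0,0.03,0,0,0],[0,0,0,0,0,0],[0,0,0,0,0,0]],
])

```text
time: 9.53
position: [595.7, 7.2, 33.3]
tcp_rot: [0.0, 0.706, 0.708, -0.0]
force: [-1.0, 0.3, -3.0]
width: 0.676
gripper_force: 30.0
```

>>> servo_tool([
  [[0,0,0.02,0,0,0],[0,0,0,0,0,0],[0,0,0,0,0,0]],
])

```text
time: 9.78
position: [595.7, 7.2, 33.1]
tcp_rot: [0.0, 0.706, 0.708, -0.0]
force: [-2.9, 0.3, 5.1]
width: 0.671
gripper_force: 30.0
```

Contact is at 33.1 mm with an upward force, so the ring is seated on the shoulder. I'll release it and rise.

>>> servo_tool([
  [[0,0,0,0,0,0],[0,0,0,0,0,0],[0,0,0,0,0,0],[0,0,0,0,0,0],[0,0,0,0,0,0],[0,0,0,0,0,0]],
], hand=1)

```text
time: 10.28
position: [595.8, 7.2, 32.4]
tcp_rot: [0.0, 0.706, 0.708, -0.0]
force: [0.1, -0.4, 0.2]
width: 1.001
gripper_force: 0.0
```

>>> servo_tool([
  [[0,0,-0.2,0,0,0],[0,0,-0.4,0,0,0],[0,0,-0.5,0,0,0],[0,0,-0.6,0,0,0],[0,0,-0.6,0,0,0],[-0.3,-0.08,-0.2,0,0,0],[-0.6,-0.17,0,0,0,0],[-0.7,-0.2,0,0,0,0],[-0.75,-0.2,0,0,0,0],[-0.75,-0.2,0,0,0,0],[-0.75,-0.2,0,0,0,0],[-0.75,-0.2,0,0,0,0]],
])

```text
time: 11.28
position: [532.2, -225.1, 157.8]
tcp_rot: [0.0, 0.707, 0.708, -0.0]
force: [0.4, -0.7, -0.1]
width: 1.002
gripper_force: 0.0
```

>>> servo_tool([
  [[-0.75,-0.2,0,0,0,0],[-0.75,-0.2,0,0,0,0],[-0.5,-0.16,0,0,0,0],[-0.29,-0.12,0,0,0,0],[0,0,0,0,0,0],[0,0,0,0,0,0],[0,0,0,0,0,0]],
])

```text
time: 11.87
position: [500.3, -335.9, 157.5]
tcp_rot: [-0.0, 0.706, 0.708, 0.0]
force: [1.4, -0.1, 0.3]
width: 1.003
gripper_force: 0.0
```

```bash
python3 - <<'E'
from h import *
st=r.state(); i=r.camera("wrist")
print(st['time'],st['position'],st['tcp_rot'],st['joints'].round(2),st['width'],go(st,(499.3,-337.2,160),0),pix("wrist",(499.3,-337.2,20),st))
rings(st,i,20); print(); rings(st,i,20,60,90)
t=r.camera("top")
o=np.zeros((400,800,3),np.uint8); o[:,:500]=cv2.resize(i[100:340,170:470,::-1],(500,400)); o[:,500:]=cv2.resize(t[140:260,210:300,::-1],(300,400)); cv2.imwrite("pics/w4.png",o)
E
```

```text
11.8667 [ 500.27606531 -335.91495894  157.48786474] [-1.83819445e-04  7.05995133e-01  7.08216637e-01  1.82078819e-04] [ 0.2   0.59  0.43  1.75 -0.31  0.87  0.78] 1.0032289190692407 (array([-0.02561336, -0.01960204, -0.05025593]), array([-2.05134925e-05, -4.31215422e-03,  2.61806939e-02])) [317.16881243 194.91817121]
outer [317.4 193.6] [37.5 38.3] 0.96 [ 499.5 -335.7   20. ]
hole [317.3 193.9] [29.1 30.5] 0.95 [ 499.5 -336.1   20. ]

outer [317.4 192.6] [38.6 40.1] 0.96 [ 499.5 -334.7   20. ]
hole [317.4 191.7] [24.8 27.8] 0.94 [ 499.5 -333.8   20. ]
```

View pics/w4.png

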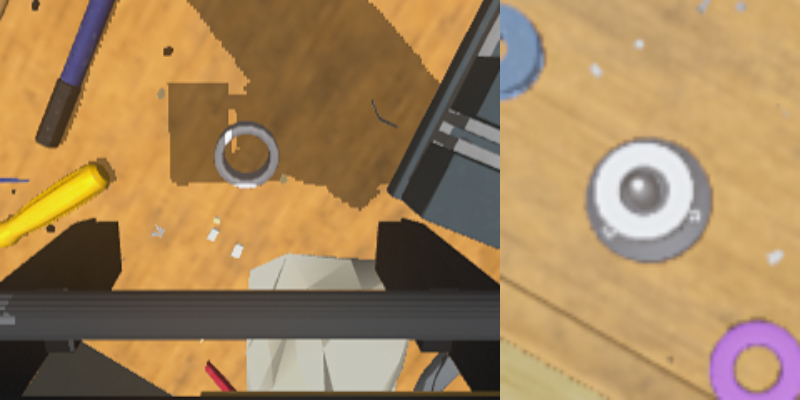

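The wide ring lies flat and centred on the shoulder, as the top inset shows. The narrow ring is at (317,194) in the wrist frame, giving (499.4,-336.3). The vise is close on the +x side, so I'll turn the gripper about 45° to keep its body clear.

>>> servo_tool([
  [[0,0,0,0,0,-0.93],[0,0,0,0,0,-0.93],[0,0,0,0,0,-0.93],[0,0,0,0,0,-0.93],[0,0,0,0,0,-0.93],[0,0,0,0,0,-0.93],[0,0,0,0,0,-0.93],[0,0,0,0,0,0],[0,0,0,0,0,0]],
])

```text
time: 12.72
position: [500.4, -336.4, 157.7]
tcp_rot: [0.0, 0.385, 0.923, -0.0]
force: [0.8, -0.5, 0.3]
width: 1.002
gripper_force: 0.0
```

```bash
python3 - <<'E'
from h import *
st=r.state(); i=r.camera("wrist")
print(st['time'],st['position'],st['tcp_rot'],st['joints'].round(2),go(st,(499.4,-336.3,4),.785))
rings(st,i,20)
E
```

```text
12.7167 [ 500.38703784 -336.37064575  157.68533176] [ 1.86804608e-04  3.84590911e-01  9.23087101e-01 -9.59849636e-07] [ 0.34  0.56  0.24  1.75 -0.17  0.86  1.44] (array([ 0.01596655, -0.01345763,  3.07369942]), array([ 0.00117725,  0.00288231, -0.03110752]))
outer [317.3 191.9] [38.2 38.3] 0.96 [ 498.8 -335.9   20. ]
hole [317.4 192.3] [29.4 30.5] 0.95 [ 499.2 -336.2   20. ]
```

>>> servo_tool([
  [[0.016,-0.013,0.3,0,0,0],[0,0,0.5,0,0,0],[0,0,0.6,0,0,0],[0,0,0.6,0,0,0],[0,0,0.4,0,0,0],[0,0,0.25,0,0,0],[0,0,0.15,0,0,0],[0,0,0.1,0,0,0],[0,0,0.1,0,0,0],[0,0,0.06,0,0,0],[0,0,0,0,0,0],[0,0,0,0,0,0]],
])

```text
time: 13.77
position: [499.2, -337.7, 5.3]
tcp_rot: [0.001, 0.384, 0.923, -0.0]
force: [0.4, -0.1, -0.6]
width: 1.001
gripper_force: 0.0
```

>>> servo_tool([
  [[0,0,0,0,0,0],[0,0,0,0,0,0],[0,0,0,0,0,0],[0,0,0,0,0,0],[0,0,0,0,0,0],[0,0,0,0,0,0],[0,0,0,0,0,0],[0,0,0,0,0,0],[0,0,0,0,0,0],[0,0,0,0,0,0]],
], hand=-1, force=20)

```text
time: 14.6
position: [498.8, -337.4, 4.7]
tcp_rot: [0.0, 0.384, 0.923, -0.0]
force: [0.2, -0.1, 0.3]
width: 0.464
gripper_force: 20.0
```

Width reads 0.464 × 88 ≈ 41 mm, so the narrow ring is held. I'll lift it and carry it to the arbor.

>>> servo_tool([
  [[0,0,-0.25,0,0,0],[0,0,-0.45,0,0,0],[0,0,-0.6,0,0,0],[0,0,-0.6,0,0,0],[0,0,-0.4,0,0,0],[0.16,0.28,-0.1,0,0,0],[0.25,0.44,0,0,0,0],[0.35,0.62,0,0,0,0],[0.35,0.62,0,0,0,0],[0.35,0.62,0,0,0,0],[0.35,0.62,0,0,0,0],[0.35,0.62,0,0,0,0]],
])

```text
time: 15.6
position: [558.1, -124.4, 125.4]
tcp_rot: [0.0, 0.384, 0.923, -0.0]
force: [-0.1, 0.4, -1.4]
width: 0.463
gripper_force: 20.0
```

>>> servo_tool([
  [[0.35,0.62,0,0,0,0],[0.35,0.62,0,0,0,0],[0.35,0.62,0,0,0,0],[0.2,0.34,0,0,0,0],[0.1,0.2,0,0,0,0],[0,0,0,0,0,0],[0,0,0,0,0,0],[0,0,0,0,0,0],[0,0,0,0,0,0],[0,0,0,0,0,0]],
])

```text
time: 16.43
position: [595.1, 4.4, 124.5]
tcp_rot: [0.0, 0.385, 0.923, -0.001]
force: [-0.2, -0.5, -1.1]
width: 0.462
gripper_force: 20.0
```

```bash
python3 - <<'E'
from h import *
st=r.state(); i=r.camera("wrist")
cv2.imwrite("pics/w5.png",cv2.resize(i[150:330,220:420,::-1],None,fx=3,fy=3,interpolation=cv2.INTER_CUBIC))
print(st['time'],st['position'],st['tcp_rot'],st['force'],st['width'],go(st,(595.8,6.8,54),.785))
f=lambda p:((pix("wrist",p,st)-[220,150])*3).round(1)
print("tip",f((595.8,6.8,84)),"bore bottom/top",f(st['position']-[0,0,4.5]),f(st['position']+[0,0,15.5]),"wide centre z50",f((595.8,6.8,50)))
E
```

```text
16.4333 [595.13229641   4.39272304 124.45123567] [ 1.88575035e-04  3.85045819e-01  9.22897124e-01 -7.61029252e-04] [-0.19348892 -0.5288007  -1.0966736 ] 0.46182053547594265 (array([0.02613966, 0.04513493, 1.40894518]), array([-0.01051405,  0.00775967, -0.03932389]))
tip [302.8 216.3] bore bottom/top [293.1 282.3] [292.6 329. ] wide centre z50 [301.9 176.3]
```

View pics/w5.png

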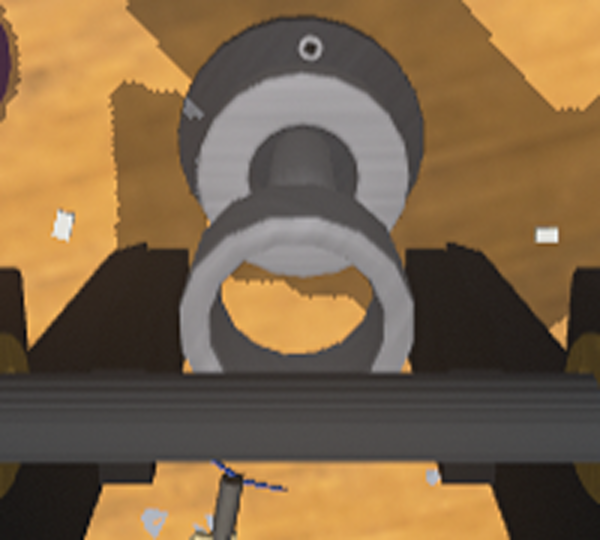

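The wide ring is seated round the pin (pin x≈303 in the crop) and the held narrow ring is centred at x≈297.5. That asks for about 1.5 mm in tool y and 1.7 mm in tool x, then a gentle descent.

>>> servo_tool([
  [[0.035,0.032,0,0,0,0],[0,0,0.1,0,0,0],[0,0,0.2,0,0,0],[0,0,0.2,0,0,0],[0,0,0.2,0,0,0],[0,0,0.15,0,0,0],[0,0,0.1,0,0,0],[0,0,0,0,0,0],[0,0,0,0,0,0]],
])

```text
time: 17.23
position: [595.2, 8.7, 76.5]
tcp_rot: [-0.0, 0.384, 0.923, -0.001]
force: [0.8, -0.3, -0.7]
width: 0.463
gripper_force: 20.0
```

>>> servo_tool([
  [[0,0,0.1,0,0,0],[0,0,0.1,0,0,0],[0,0,0.08,0,0,0],[0,0,0.05,0,0,0],[0,0,0,0,0,0],[0,0,0,0,0,0]],
])

```text
time: 17.73
position: [595.3, 8.8, 60.2]
tcp_rot: [0.0, 0.384, 0.923, -0.0]
force: [0.7, 0.6, -0.7]
width: 0.467
gripper_force: 20.0
```

>>> servo_tool([
  [[-0.02,-0.02,0.03,0,0,0],[0,0,0.03,0,0,0],[0,0,0,0,0,0],[0,0,0,0,0,0]],
])

```text
time: 18.07
position: [595.3, 7.3, 57.4]
tcp_rot: [0.0, 0.384, 0.923, -0.0]
force: [0.3, -0.1, -1.2]
width: 0.464
gripper_force: 20.0
```

>>> servo_tool([
  [[0,0,0.025,0,0,0],[0,0,0.025,0,0,0],[0,0,0,0,0,0],[0,0,0,0,0,0]],
])

```text
time: 18.4
position: [595.3, 7.3, 54.8]
tcp_rot: [0.0, 0.384, 0.923, -0.0]
force: [-0.5, 1.2, -1.5]
width: 0.467
gripper_force: 20.0
```

>>> servo_tool([
  [[0,0,0.015,0,0,0],[0,0,0,0,0,0],[0,0,0,0,0,0]],
])

```text
time: 18.65
position: [595.4, 7.4, 54.6]
tcp_rot: [0.0, 0.384, 0.923, -0.0]
force: [-2.3, 0.2, 5.8]
width: 0.467
gripper_force: 20.0
```

Contact with the wide ring is at 54.6 mm with an upward force. I'll release, rise and back away.

>>> servo_tool([
  [[0,0,0,0,0,0],[0,0,0,0,0,0],[0,0,0,0,0,0],[0,0,0,0,0,0],[0,0,0,0,0,0],[0,0,0,0,0,0],[0,0,0,0,0,0]],
], hand=1)

```text
time: 19.23
position: [595.4, 7.4, 54.1]
tcp_rot: [0.0, 0.384, 0.923, -0.0]
force: [-0.3, -0.2, -1.0]
width: 0.971
gripper_force: 0.0
```

>>> servo_tool([
  [[0,0,-0.15,0,0,0],[0,0,-0.3,0,0,0],[0,0,-0.5,0,0,0],[0,0,-0.6,0,0,0],[0,0,-0.6,0,0,0],[-0.3,-0.3,-0.4,0,0,0],[-0.5,-0.5,0,0,0,0],[-0.5,-0.5,0,0,0,0],[-0.4,-0.4,0,0,0,0],[0,0,0,0,0,0],[0,0,0,0,0,0],[0,0,0,0,0,0]],
])

```text
time: 20.23
position: [595.1, -111.7, 182.0]
tcp_rot: [0.0, 0.384, 0.924, 0.0]
force: [-0.0, -0.2, 0.1]
width: 0.998
gripper_force: 0.0
```

```bash
python3 - <<'E'
from h import *
st=r.state(); print(st['time'],st['position'],st['width'],st['force'])
t=r.camera("top"); s=r.camera("scene")
o=np.zeros((480,800,3),np.uint8); o[:,:400]=cv2.resize(t[130:280,190:315,::-1],(400,480),interpolation=3); o[:,400:]=cv2.resize(s[110:230,255:355,::-1],(400,480),interpolation=3); cv2.imwrite("pics/f.png",o)
E
```

```text
20.2333 [ 595.13721463 -111.74893939  181.95473465] 0.9983681466961422 [-0.01392218 -0.22272639  0.10960198]
```

View pics/f.png

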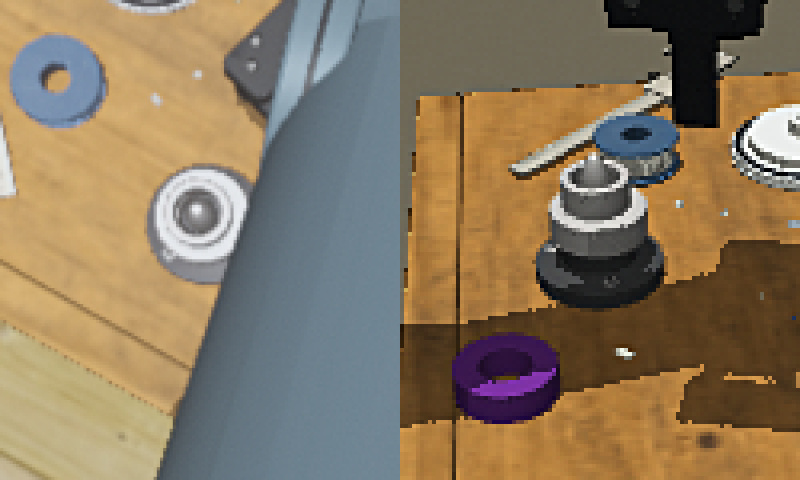

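Both rings are stacked flat and concentric on the arbor (top inset about (200,213), scene inset about (598,210)). The reel is where it was and the gripper is clear.

```bash
python3 -c "
from cell import r
print(r.job_done())"
```

```text
the job is handed in; nothing more can be done
None
```

The wide ring is on the arbor's shoulder with the narrow ring flat on top, both released; the reel was not touched, and the job was handed in at about 20 s of the 56 s allowed.

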